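Shut the red valve in the covered air manifold

TASK

Shut the red-handled valve in the grey air manifold box: push the box's cover aside along its rails until the opening under it is completely clear, then push the red handle all the way over to its stop, so that it leans towards the cover instead of away from it. Only push: do not lift or tip the cover off its rails, leave the black-handled valve open, and leave the weights, spring and ring standing where they are.

Things in the scene. Friction and masses are not known exactly. Their poses are not given: they have to be found in the camera images.
- manifold: grey air manifold box, fixed, 150 mm along its x, 242 mm along its y. Origin: centre of its underside. Its y is the way the cover slides aside (the robot's left, within 0.2 rad). Closed deck at its +y end, top 85 mm high. Steel rails along both long sides, tops 92 mm high, guide the cover; a stop bar, as high, at y 113 to 121 mm ends its travel
- well (a point): centre of the open well at the box's -y end, at deck height (85 mm), covered at the start: 116 mm along x, 104 mm along y (box y -113 to -9 mm), floor 10 mm above the table. It holds the red and the black valve side by side
- cover: loose bare metal plate, 130 mm along x, 112 along y, 6 thick, about 0.25 kg, between the rails (2 mm play a side), axes as the box's. Origin: centre of its underside, 85 mm above the table; at box y -61 to -58 mm at the start, +57 mm at the stop bar. It slides with a push of 1 to 3 N
- ridge (a point): top centre of the black ridge across the middle of the cover, to push on: 80 mm along x, 12 mm along y, rising 20 mm above the plate (top 111 mm above the table)
- red_handle (a joint): red valve handle, hinged low in the well about a level axis along the box's x: 0 = open, leaning 0.4 rad towards box -y; 0.4 = upright; 0.8 = shut, at its stop, leaning 0.4 rad towards +y (the deck). Starts at 0 to 0.1, stays where it is left, moves with 1 to 4 N at the grip
- black_handle (a joint): the other valve handle, the same but black, beside the red one; same joint values, starts open at 0 to 0.1
- red_grip (a point): point on the red handle 40 mm from its hinge. Hinge: 29 mm above the table, at box y -44 mm, x -29 or +29 mm (varies). The grip is a 14 mm rod with a round end, reaching 52 mm from the hinge (top at most 81 mm above the table). About 44 mm free for fingertips between the open handle and the well's -y wall
- black_grip (a point): the same point on the black handle, in the other of the two places
- ring_gauge: steel setting ring lying flat, 52 mm across, 14 mm tall, bystander; origin: centre of its underside
- weight_big: steel-grey calibration weight with a neck and head, 44 mm across, 55 mm tall, bystander; origin: centre of its underside
- weight_small: brass calibration weight with a neck and head, 34 mm across, 42 mm tall, bystander; origin: centre of its underside
- spring: dark compression spring standing on end, 22 mm across, 46 mm tall, bystander; origin: centre of its underside

How it is judged (in metres and radians):
On the way, in this order (a step that is already met when the one before it is completed fails the run):
1. the cover is pushed aside and the opening is clear, the red handle still open (y of cover in the frame of manifold above 0.04 m and value of joint red_handle below 0.3 rad), for 0.2 s.
2. the red handle is pushed over to its stop (value of joint red_handle above 0.72 rad), for 0.2 s.
At the end, for the whole second after the job is handed in: The red handle stands within 0.08 rad of its shut stop (over 0.72 rad), the black one is still open (under 0.25 rad), and the cover lies flat and still between the rails on the deck, its origin more than 40 mm to +y of the box's origin (the opening clear but for at most 7 mm) (value of joint red_handle above 0.72 rad and value of joint black_handle below 0.25 rad and y of cover in the frame of manifold above 0.04 m and not (z of cover in the frame of manifold above 0.095 m or z of cover in the frame of manifold below 0.077 m or angle between cover's own z axis and vertical above 0.12 rad) and linear speed of cover below 0.01 m/s); the robot touches nothing.
It fails at once if the cover is lifted more than 10 mm, tipped, or comes off its rails (z of cover in the frame of manifold above 0.095 m or z of cover in the frame of manifold below 0.077 m or angle between cover's own z axis and vertical above 0.12 rad).
It fails at once if the black handle is pushed more than 0.25 rad from open (value of joint black_handle above 0.25 rad).
It fails at once if a weight, the spring or the ring is moved more than 15 mm or tipped (distance of any of weight_big, weight_small, spring, ring_gauge from where it was at the start of the episode above 0.015 m or angle between any of weight_big, weight_small, spring, ring_gauge's own z axis and vertical above 0.3 rad).
It also fails if it takes over 42 s, if anything falls off the work surface, if the arm or the gripper's body presses on something with over 40 N, if the wrist force passes 120 N, or if a joint passes its speed limit or range.

ROBOT

A 7-joint arm with a two-finger parallel gripper is mounted at the origin on the work surface; the furniture and walls round the work are solid. World frame = base frame: x ahead of the robot, y to its left, z up, the work surface at z = 0. Lengths are in mm, angles in rad, forces in N, time in s.
With the tool pointing down it reaches from about 400 to 850 mm from the base axis. Payload 10.4 kg.
Tool frame: the origin (TCP) lies at the very end of the fingers, on their centre line; the grasp point (between the pads) lies pinch_z behind it (pinch_z is the distance from the TCP to the grasp point, in mm); z points along the fingers, y is the line along which they close (so a half turn about z gives the same grasp; the last joint's range is limited). The gripper opens to 87 mm and grips with 3 to 60 N. Pads are 19 mm wide; open, the fingers measure 117 mm over their backs; the gripper's body (75 mm by 190 mm) begins 51 mm behind the grasp point.
Start: joints at [0.767, 0.332, -0.065, 1.46, 0.022, 1.35, -0.088], TCP at [439.934, -443.975, 188.776] pointing down, gripper open.
Joint ranges: [-2.6, 2.6], [-0.5, 2.12], [-1.47, 1.34], [0.16, 2.42], [-1.27, 4.41], [0.06, 2.06], [-2.6, 2.6]. Speed limits (rad/s): [2.22, 2.22, 2.79, 2.79, 3.14, 3.14, 3.14].

INTERFACE

Orientations are given as a unit quaternion [x, y, z, w].
In Python, from station import read_state, grab_frame, camera_params, job_done, boxes_of, masks_of, pinch_z gives the robot as it stands.
- The arm moves only by the tool drive_tool, never from a script. Its argument "motion" is one flat list of numbers, 5 for each row, row after row: the finger opening in m, from 0 to 0.087, then the shift along the tool's x, y, z in m, then the turn about the tool's z in rad. In form: [fingers, x, y, z, twist, fingers, x, y, z, twist, ...]. A call has 1 to 8 rows; each row shifts and turns the commanded pose from where the row before left it, along the tool's axes as they then stand; what a row does not reach is not made up. A row lasts 1/8 s, in which the tool goes at most 62.5 mm and 10.7 degrees, less where a joint would pass 70% of its speed; a pose out of reach is approached as far as the arm can. A call is refused whole if a number of a shift passes 0.0625 or a number of a turn 0.188, either way. A call with a gripper value outside its range is refused whole. The fingers move at their own pace and stop on an object; "grip_force" is the grip in N (left out, the last holds). Time passes only in rows, so rows that do not move let the fingers close. It gives the time, the measured TCP pose, the force, the opening and the grip force at its end, in the units of the state.
- read_state(): the state, without advancing time (a new reading comes with each control period).
- grab_frame(name): name is "side" or "top" or "wrist"; returns (picture, depth): 480x640x3 uint8, red, green, blue; 480x640 float32, mm along the optical axis (not along the pixel's ray), 0 where there is no reading.
- camera_params(name): a dict with "camera_matrix" (3x3 intrinsics, pixels), "rvec" (rotation vector, rad) and "tvec" (3), from world to camera coordinates, as OpenCV has them. Camera axes: x right, y down, z forward; pixel columns grow to the right and rows downward; lengths in mm; the calibration is good to about 2 mm. A picture is of the moment at which its call begins: read the wrist's pose just before it. camera_params takes no time and is no camera call; for the wrist camera it gives the pose at the moment of the call.
- job_done(): hands the job in; it is judged then, once.
Trained networks look in the newest picture that a camera, given by its name, has taken for a name from the list of things; names that differ only in an ending like _2 or _b are one class to them, and where a whole thing is asked for, a point or a joint stands for the part that bears it (a point fixed in the world has none). Each returns a list of dicts, best first, with "score" (0 to 1); they miss things now and then, are a little off and sometimes report something else, mostly with a low value. They report only what shows in the picture. A call takes as long as a camera call.
- boxes_of(camera, thing): "position" ([x, y, z] in mm, in world coordinates, good to about 4 mm: the middle of the surface that is visible of it).
- masks_of(camera, thing): "mask" (480x640 bool, what is visible of it).
The state is a dict: "t": time; "qpos": joint angles; "joint_vel": joint speeds; "effort": joint torques, N m; "tool_pos": TCP position; "orientation": TCP orientation; "force": force on the tool from outside, world axes, zero at the start; "moment": the same for the moment, N m; "width": opening from 0.0 (shut) to 1.0 (fully open); "grip_force": force on a finger pad.
Only numpy, scipy, OpenCV 4.12 (cv2) and the standard library are available. Lean on these libraries where they do the work, as an engineer would, in place of code of your own. Each camera call takes 0.05 s, during which the arm holds its last target. There are 200 camera calls.

## Working session

There is one attempt and no reset: what is moved stays moved. The work goes in short steps, Python scripts to look and compute and a tool call to move; the robot and the scene stay as the last step left them, time stands still between calls to the robot, and variables do not carry over. Pictures are saved under pics/ and viewed, at most 10 in all, crops included, and the job is handed in when it is done.

Besides the shell and the picture viewer there is one more tool, called after "Call:" as name(argument=value, ...), one argument or row to a line, values as JSON. drive_tool: Moves the arm, as the interface text tells. Its arguments: {"type":"object","properties":{"motion":{"type":"array"},"grip_force":{"type":"number"}},"required":["motion"]}

```bash
mkdir -p pics; ls
cat > h.py <<'E'
import numpy as np, cv2
from station import *
from scipy.spatial.transform import Rotation as R
def world(cam,depth,mask):
    p=camera_params(cam);K=np.array(p["camera_matrix"]);Rm=cv2.Rodrigues(np.array(p["rvec"],float))[0];t=np.array(p["tvec"],float).ravel()
    v,u=np.nonzero(mask&(depth>0));z=depth[v,u]
    c=np.stack([(u-K[0,2])*z/K[0,0],(v-K[1,2])*z/K[1,1],z],1)
    return (c-t)@Rm
E
python3 - <<'E'
from h import *
s=read_state();print(s["t"],s["tool_pos"],s["orientation"],pinch_z if not callable(pinch_z) else pinch_z())
print(np.round(R.from_quat(s["orientation"]).as_matrix(),3))
ims=[]
for c in("top","side"):
    im,d=grab_frame(c);cv2.imwrite(f"pics/{c}0.png",im[...,::-1])
    for n in("manifold","cover","ridge","red_handle","weight_big","weight_small","spring","ring_gauge"):
        b=boxes_of(c,n);print(c,n,[(np.round(x["position"]),round(x["score"],2)) for x in b[:2]])
    for n in("cover","ridge","manifold"):
        m=masks_of(c,n)
        if m:
            P=world(c,d,m[0]["mask"]);print(c,n,len(P),np.median(P,0).round(1))
            r=cv2.minAreaRect(P[:,:2].astype(np.float32));print(r)
E
```

```text
pics
0.0 [ 439.57440324 -443.63687602  187.94295773] [ 9.24748330e-01  3.80578459e-01 -3.21251075e-04 -6.77278673e-04] 18.700000000000003
[[ 0.71   0.704 -0.001]
 [ 0.704 -0.71   0.001]
 [-0.    -0.001 -1.   ]]
top manifold [(array([454., 291.,  83.]), 0.86), (array([468., 181.,  85.]), 0.52)]
top cover [(array([469., 178.,  88.]), 0.61), (array([508.,  -6.,  37.]), 0.23)]
top ridge [(array([468., 181.,  92.]), 0.81), (array([452., 288.,  86.]), 0.27)]
top red_handle []
top weight_big [(array([509.,  -7.,  37.]), 0.78)]
top weight_small [(array([ 492., -145.,   24.]), 0.83)]
top spring [(array([ 367., -178.,   28.]), 0.64)]
top ring_gauge [(array([503., -78.,  14.]), 0.6)]
top ridge 4248 [467.6 182.1  91.9]
((469.3486633300781, 184.69683837890625), (132.68809509277344, 114.72727966308594), 6.954503536224365)
top manifold 6845 [454.6 288.5  86.3]
((534.544921875, 268.00018310546875), (300.576904296875, 274.85504150390625), 6.480743885040283)
side manifold [(array([413., 241.,  76.]), 0.88), (array([505., -11.,  34.]), 0.28)]
side cover [(array([460., 178.,  94.]), 0.71)]
side ridge [(array([464., 180.,  88.]), 0.84)]
side red_handle [(array([ 481., -154.,   29.]), 0.75), (array([413., 243.,  75.]), 0.58)]
side weight_big [(array([506., -13.,  32.]), 0.71)]
side weight_small [(array([ 482., -156.,   28.]), 0.98)]
side spring [(array([ 364., -181.,   25.]), 0.58)]
side ring_gauge [(array([499., -80.,  14.]), 0.8)]
side cover 2310 [461.2 176.4  90.7]
((467.3532409667969, 186.29232788085938), (134.02745056152344, 118.08394622802734), 7.1221418380737305)
side ridge 2379 [461.3 176.5  90.6]
((468.3744812011719, 188.41802978515625), (139.03219604492188, 122.16256713867188), 6.829104900360107)
side manifold 7005 [412.1 245.8  75.5]
((459.33477783203125, 260.79034423828125), (153.30160522460938, 281.0792236328125), 6.9642229080200195)
```

View pics/top0.png

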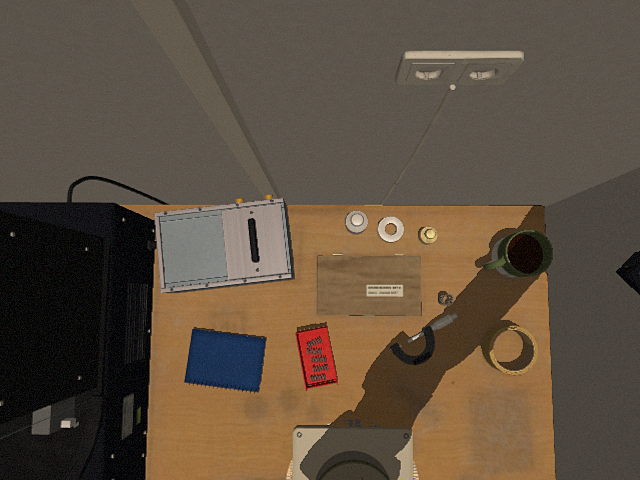

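View pics/side0.png

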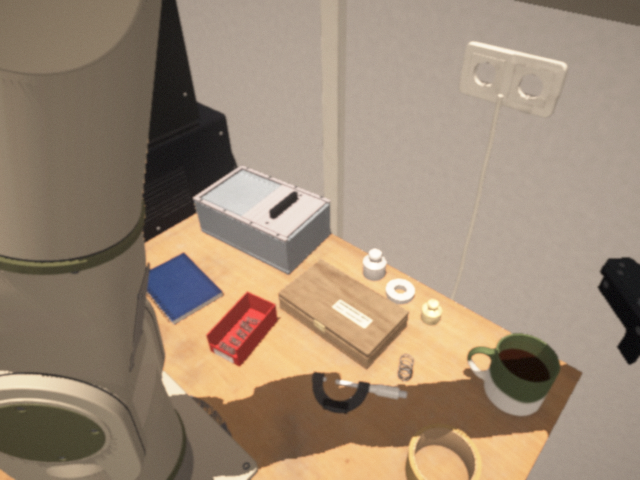

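Run:
```python
from h import *
for c in("top","side"):
    im,d=grab_frame(c);P=world(c,d,np.ones(d.shape,bool))
    b=(abs(P[:,0]-469)<75)&(abs(P[:,1]-183)<75)
    r=P[b&(P[:,2]>102)&(P[:,2]<120)];print(c,"ridge",len(r),r.mean(0).round(1),cv2.minAreaRect(r[:,:2].astype(np.float32)))
    w=P[(P[:,1]>50)&(P[:,1]<330)&(P[:,2]>130)&(P[:,2]<400)&(P[:,0]>350)];print("wall x",len(w),np.percentile(w[:,0],[1,10,50,90]) if len(w) else 0)
    w=P[(P[:,0]>350)&(P[:,0]<540)&(P[:,2]>130)&(P[:,2]<500)&(P[:,1]>200)];print("left y",len(w),np.percentile(w[:,1],[0.5,10,50]) if len(w) else 0, w[:,2].max() if len(w) else 0)
    w=P[(P[:,0]>400)&(P[:,1]<0)&(P[:,0]<560)&(P[:,1]>-440)];print("max h right",np.percentile(w[:,2],[90,99,99.9]))
```

```text
top ridge 309 [469.1 183.8 110.9] ((469.4538269042969, 184.37660217285156), (80.06088256835938, 12.819191932678223), 6.651143550872803)
wall x 12999 [636.7112901  637.70601657 670.33679717 671.0888422 ]
left y 13950 [393.41306142 395.20410879 403.89035122] 471.44211029382046
max h right [ 55.40709815 316.34040408 336.02571734]
side ridge 229 [466.5 181.6 108.4] ((468.8366394042969, 184.05198669433594), (79.14108276367188, 13.845277786254883), 7.306280136108398)
wall x 14765 [635.90374252 638.24318572 670.19235516 672.00914565]
left y 7441 [391.85955602 394.34133381 403.17754124] 445.63798609318667
max h right [ 75.3721404  334.38038779 335.69373277]
```

Call:
drive_tool(
  motion=[0.02,0,0,0,-0.1815,0.02,0,0,0,-0.1815,0.02,0,0,0,-0.1815,0.02,0,0,0,-0.1815,0.02,0,0,0,-0.1815,0.02,0.04,0.007,0,0,0.02,0.04,0.007,0,0,0.02,0.04,0.007,0,0],
)

```text
t: 2.3
tool_pos: [446.7, -321.1, 188.8]
orientation: [0.664, 0.747, 0.0, 0.0]
force: [1.1, 0.3, -0.2]
width: 0.248
grip_force: 0.0
```

Call:
drive_tool(
  motion=[0.02,0.045,0.008,0,0,0.02,0.045,0.008,0,0,0.02,0.045,0.008,0,0,0.02,0.045,0.008,0,0,0.02,0.045,0.008,0,0,0.02,0.045,0.008,0,0,0.02,0.045,0.008,0,0,0.02,0.045,0.008,0,0],
)

```text
t: 3.3
tool_pos: [468.1, 44.1, 189.0]
orientation: [0.664, 0.747, 0.0, 0.0]
force: [-0.3, 0.4, -0.6]
width: 0.233
grip_force: 0.0
```

```bash
cat >> h.py <<'E'
def pos(ref=(469.,184.),a=0.119):
    s=read_state();p=np.array(s["tool_pos"]);M=R.from_quat(s["orientation"]).as_matrix()
    d=p[:2]-ref;ex=np.array([np.cos(a),np.sin(a)]);ey=np.array([-ex[1],ex[0]])
    print("t",round(s["t"],2),"tcp",p.round(1),"rel box x,y to ridge0",round(d@ex,1),round(d@ey,1),"toolx hdg",round(np.degrees(np.arctan2(M[1,0],M[0,0])),1),"z",M[:,2].round(3),"F",np.round(s["force"],1),"w",round(s["width"],3))
E
python3 -c "from h import *;pos()"
```

```text
t 3.3 tcp [468.1  44.1 189. ] rel box x,y to ridge0 -17.5 -138.8 toolx hdg 96.7 z [ 0.001 -0.    -1.   ] F [-0.3  0.4 -0.6] w 0.233
```

Call:
drive_tool(
  motion=[0.02,0.035,0.006,0,0,0.02,0.035,0.006,0,0,0.02,0.034,0.006,0.01,0,0.02,0,0,0.025,0,0.02,0,0,0.025,0,0.02,0,0,0.02,0,0.02,0,0,0.011,0,0.02,0,0,0,0],
)

```text
t: 4.3
tool_pos: [473.5, 148.0, 97.5]
orientation: [0.664, 0.747, -0.0, -0.0]
force: [-0.8, -0.2, 0.4]
width: 0.225
grip_force: 0.0
```

```bash
python3 -c "from h import *;pos()"
```

```text
t 4.3 tcp [473.5 148.   97.5] rel box x,y to ridge0 0.2 -36.3 toolx hdg 96.7 z [-0.001 -0.    -1.   ] F [-0.8 -0.2  0.4] w 0.225
```

Call:
drive_tool(
  motion=[0.02,0.01,0,0,0,0.02,0.008,0,0,0,0.02,0.006,0,0,0,0.02,0.01,0,0,0,0.02,0.012,0,0,0,0.02,0.012,0,0,0,0.02,0.012,0,0,0,0.02,0.012,0,0,0],
)

```text
t: 5.3
tool_pos: [464.0, 230.4, 97.7]
orientation: [0.664, 0.747, -0.0, 0.0]
force: [-0.1, -0.5, 1.5]
width: 0.227
grip_force: 0.0
```

Call:
drive_tool(
  motion=[0.02,0.012,0,0,0,0.02,0.012,0,0,0,0.02,0.01,0,0,0,0.02,0.006,0,0,0,0.02,0,0,0,0],
)

```text
t: 5.92
tool_pos: [459.3, 269.6, 97.7]
orientation: [0.664, 0.748, -0.0, 0.0]
force: [0.2, -0.7, -0.1]
width: 0.227
grip_force: 0.0
```

Run:
```python
from h import *
pos()
for c in("top","side"):
    im,d=grab_frame(c);P=world(c,d,np.ones(d.shape,bool))
    cv2.imwrite(f"pics/{c}1.png",cv2.resize(im[160:300,120:320,::-1] if c=="top" else im[140:290,160:360,::-1],None,fx=3,fy=3))
    for n in("red_handle","black_handle","red_grip","black_grip","ridge"):
        b=boxes_of(c,n);print(c,n,[(np.round(x["position"]),round(x["score"],2)) for x in b[:2]])
```

```text
t 5.92 tcp [459.3 269.6  97.7] rel box x,y to ridge0 0.6 86.1 toolx hdg 96.8 z [ 0. -0. -1.] F [ 0.2 -0.7 -0.1] w 0.227
top red_handle []
top black_handle []
top red_grip []
top black_grip [(array([ 490., -147.,   22.]), 0.72)]
top ridge [(array([469., 184.,  92.]), 0.8)]
side red_handle []
side black_handle []
side red_grip []
side black_grip []
side ridge [(array([463., 182.,  89.]), 0.85)]
```

View pics/top1.png

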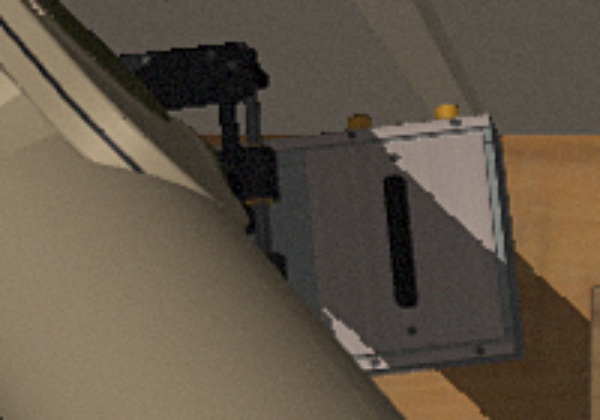

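View pics/side1.png

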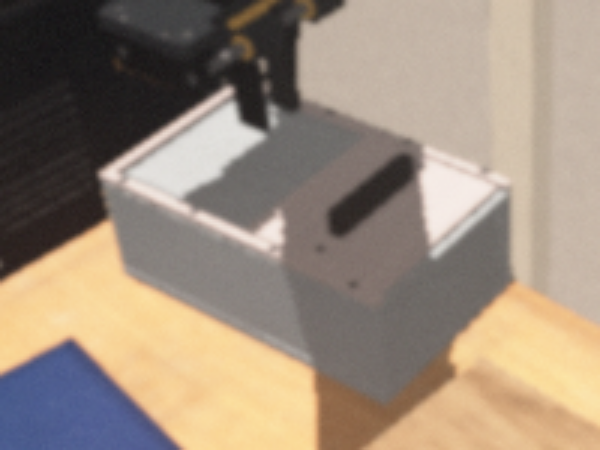

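Run:
```python
from h import *
for c in("side","top"):
    im,d=grab_frame(c);P=world(c,d,np.ones(d.shape,bool))
    q=P[(abs(P[:,0]-459)<60)&(abs(P[:,1]-269)<35)&(P[:,2]<200)]
    h,e=np.histogram(q[:,2],bins=range(76,200,4));print(c,list(zip(e[:-1],h)))
    f=q[(q[:,2]>99)&(q[:,2]<135)];print(len(f),f.min(0),f.max(0),f.mean(0))
    b=(abs(P[:,0]-469)<75)&(abs(P[:,1]-183)<45);r=P[b&(P[:,2]>102)&(P[:,2]<120)];print("ridge",len(r),r.mean(0),r.max(0))
```

```text
side [(np.int64(76), np.int64(0)), (np.int64(80), np.int64(322)), (np.int64(84), np.int64(637)), (np.int64(88), np.int64(79)), (np.int64(92), np.int64(7)), (np.int64(96), np.int64(0)), (np.int64(100), np.int64(0)), (np.int64(104), np.int64(0)), (np.int64(108), np.int64(0)), (np.int64(112), np.int64(0)), (np.int64(116), np.int64(0)), (np.int64(120), np.int64(0)), (np.int64(124), np.int64(0)), (np.int64(128), np.int64(8)), (np.int64(132), np.int64(33)), (np.int64(136), np.int64(44)), (np.int64(140), np.int64(32)), (np.int64(144), np.int64(31)), (np.int64(148), np.int64(31)), (np.int64(152), np.int64(41)), (np.int64(156), np.int64(35)), (np.int64(160), np.int64(40)), (np.int64(164), np.int64(30)), (np.int64(168), np.int64(40)), (np.int64(172), np.int64(36)), (np.int64(176), np.int64(32)), (np.int64(180), np.int64(26)), (np.int64(184), np.int64(20)), (np.int64(188), np.int64(11)), (np.int64(192), np.int64(6))]
30 [440.24120748 255.69718136 128.60237781] [479.21411733 280.24529495 134.86371584] [459.91004393 264.91245037 132.8825191 ]
ridge 230 [466.85234488 181.62721663 108.24204359] [50
[... 464 characters left out ...]
np.int64(132), np.int64(0)), (np.int64(136), np.int64(1)), (np.int64(140), np.int64(2)), (np.int64(144), np.int64(0)), (np.int64(148), np.int64(2)), (np.int64(152), np.int64(0)), (np.int64(156), np.int64(3)), (np.int64(160), np.int64(3)), (np.int64(164), np.int64(4)), (np.int64(168), np.int64(1)), (np.int64(172), np.int64(1)), (np.int64(176), np.int64(0)), (np.int64(180), np.int64(0)), (np.int64(184), np.int64(0)), (np.int64(188), np.int64(0)), (np.int64(192), np.int64(0))]Traceback (most recent call last):
  File "<stdin>", line 6, in <module>
    return umr_minimum(a, axis, None, out, keepdims, initial, where)
ValueError: zero-size array to reduction operation minimum which has no identity
```

The pictures show the cover unmoved, with the ridge still at about (253,240) in the top view. The fingertips hang in the air at about z 129, although the state reads 97.7, so the fingers passed over the ridge. I'll go back and measure the tip height again there.

Call:
drive_tool(
  motion=[0.02,-0.01,0,0,0,0.02,-0.02,0,0,0,0.02,-0.02,0,0,0,0.02,-0.02,0,0,0,0.02,-0.02,0,0,0,0.02,-0.02,0,0,0,0.02,-0.016,0,0,0,0.02,0,0,0,0],
)

```text
t: 7.62
tool_pos: [474.5, 142.6, 97.7]
orientation: [0.665, 0.747, -0.0, 0.0]
force: [0.2, -0.5, 0.1]
width: 0.226
grip_force: 0.0
```

```bash
cat >> h.py <<'E'
def tip():
    s=read_state();p=np.array(s["tool_pos"])
    im,d=grab_frame("side");P=world("side",d,np.ones(d.shape,bool)).reshape(-1,3)
    v,u=np.nonzero(d>0)
    k=(abs(P[:,0]-p[0])<50)&(abs(P[:,1]-p[1])<22)&(P[:,2]>p[2]-30)&(P[:,2]<p[2]+140)
    g=im[v,u].max(1)<90;h=P[k&g];e=np.histogram(h[:,2],bins=np.arange(p[2]-30,p[2]+140,6))
    print("dark pts by z:",[(int(a),int(b)) for a,b in zip(e[1],e[0])]);return im,P,k
E
python3 - <<'E'
from h import *
pos();im,P,k=tip()
cv2.imwrite("pics/side2.png",cv2.resize(im[120:290,180:380,::-1],None,fx=3,fy=3))
im,d=grab_frame("wrist");cv2.imwrite("pics/wrist2.png",im[...,::-1])
p=camera_params("wrist");Rm=cv2.Rodrigues(np.array(p["rvec"],float))[0];print("cam pos",-Rm.T@np.array(p["tvec"]).ravel())
Q=world("wrist",d,np.ones(d.shape,bool));q=Q[(abs(Q[:,0]-469)<75)&(abs(Q[:,1]-184)<30)];print("wrist heights",np.percentile(q[:,2],[5,25,50,75,95]))
E
```

```text
t 7.62 tcp [474.5 142.6  97.7] rel box x,y to ridge0 0.6 -41.7 toolx hdg 96.6 z [ 0.    -0.001 -1.   ] F [ 0.2 -0.5  0.1] w 0.226
dark pts by z: [(67, 0), (73, 0), (79, 0), (85, 0), (91, 0), (97, 0), (103, 0), (109, 0), (115, 0), (121, 0), (127, 14), (133, 61), (139, 52), (145, 55), (151, 53), (157, 42), (163, 50), (169, 40), (175, 23), (181, 15), (187, 1), (193, 2), (199, 10), (205, 22), (211, 16), (217, 12), (223, 6), (229, 6)]
cam pos [466.08456775 217.54237715 294.25209084]
wrist heights [ 91.01525386 111.4708435  225.31187421 238.22967958 245.50428279]
```

View pics/side2.png

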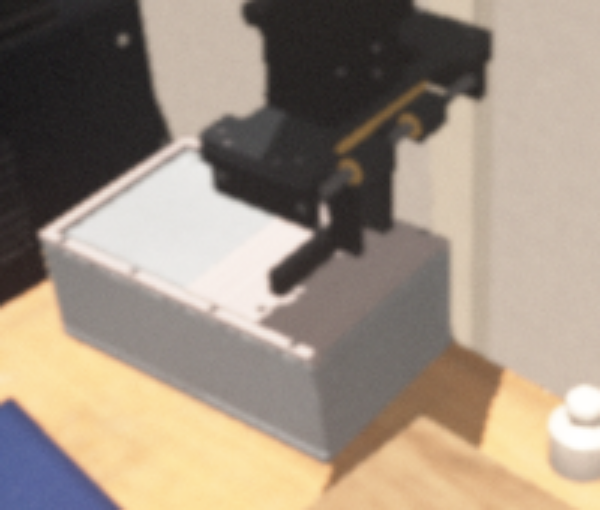

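View pics/wrist2.png

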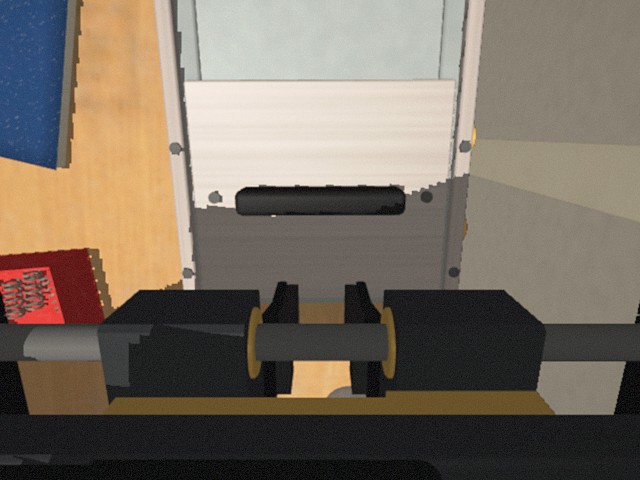

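Both views agree: the fingertips really are about 31 mm higher than the reported TCP, and x and y match. I'll go 30 mm lower, check, then push.

Call:
drive_tool(
  motion=[0.02,0,0,0.01,0,0.02,0,0,0.01,0,0.02,0,0,0.006,0,0.02,0,0,0.002,0,0.02,0,0,0,0],
)

```text
t: 8.35
tool_pos: [474.2, 144.2, 69.7]
orientation: [0.664, 0.747, -0.0, -0.0]
force: [-0.8, 0.3, 0.3]
width: 0.225
grip_force: 0.0
```

```bash
python3 -c "
from h import *
pos();tip()"
```

```text
t 8.35 tcp [474.2 144.2  69.7] rel box x,y to ridge0 0.5 -40.2 toolx hdg 96.7 z [-0.  0. -1.] F [-0.8  0.3  0.3] w 0.225
dark pts by z: [(39, 0), (45, 0), (51, 0), (57, 0), (63, 0), (69, 0), (75, 0), (81, 0), (87, 1), (93, 0), (99, 21), (105, 51), (111, 53), (117, 55), (123, 55), (129, 46), (135, 39), (141, 30), (147, 19), (153, 11), (159, 2), (165, 1), (171, 12), (177, 16), (183, 14), (189, 9), (195, 6), (201, 9)]
```

Tip at about 100. That overlaps the ridge by 11 mm, so I'll start pushing.

Call:
drive_tool(
  motion=[0.02,0.01,0,0,0,0.02,0.008,0,0,0,0.02,0.006,0,0,0,0.02,0.008,0,0,0,0.02,0.01,0,0,0,0.02,0,0,0,0],
)

```text
t: 9.15
tool_pos: [469.0, 187.1, 69.7]
orientation: [0.664, 0.748, 0.0, -0.0]
force: [0.1, 0.1, 0.9]
width: 0.23
grip_force: 0.0
```

```bash
cat >> h.py <<'E'
def ridge(a=0.119):
    for c in("top","side"):
        im,d=grab_frame(c);P=world(c,d,np.ones(d.shape,bool));C=im[d>0].max(1)
        D=P[:,:2]-[469.,184.];y=D@[-np.sin(a),np.cos(a)];x=D@[np.cos(a),np.sin(a)]
        k=(abs(x)<38)&(y>-50)&(y<140);r=k&(abs(P[:,2]-108)<6)&(C<90)
        print(c,"ridge n",r.sum(),"y pct",np.percentile(y[r],[5,50,95]).round(1) if r.any() else 0)
E
python3 -c "
from h import *
pos();ridge()"
```

```text
t 9.15 tcp [469.  187.1  69.7] rel box x,y to ridge0 0.3 3.1 toolx hdg 96.8 z [-0.     0.001 -1.   ] F [0.1 0.1 0.9] w 0.23
top ridge n 0 y pct 0
side ridge n 142 y pct [-8.6  6.1 19.9]
```

Run:
```python
from h import *
im,d=grab_frame("side");a=im[120:290,180:380,::-1]
im2,d2=grab_frame("wrist")
cv2.imwrite("pics/c3.png",np.hstack([cv2.resize(a,(400,340)),cv2.resize(im2[...,::-1],(400,340))]))
P=world("wrist",d2,np.ones(d2.shape,bool))
D=P[:,:2]-[469.,184.];y=D@[-np.sin(.119),np.cos(.119)];x=D@[np.cos(.119),np.sin(.119)]
k=(abs(x)<38)&(abs(P[:,2]-111)<2.5);print(k.sum(),np.percentile(y[k],[2,50,98]))
k=(abs(x)<50)&(abs(P[:,2]-91)<2);print(k.sum(),np.percentile(y[k],[2,50,98]))
```

```text
5303 [11.52416655 21.58137266 26.87376194]
30913 [-6.81707726 48.33855032 75.70492517]
```

View pics/c3.png

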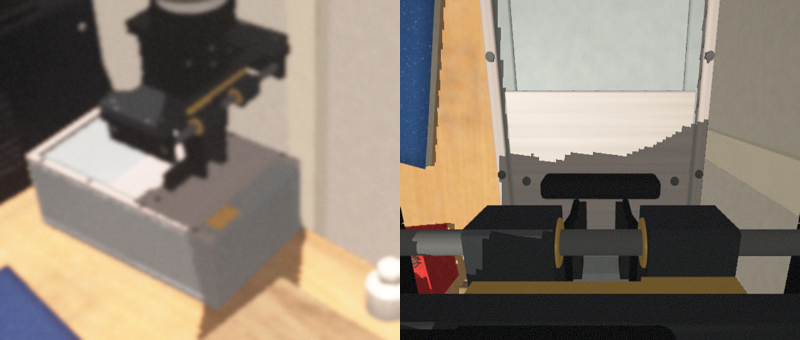

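The cover is moving with the fingers, about 20 mm so far. Carrying on.

Call:
drive_tool(
  motion=[0.02,0.008,0,0,0,0.02,0.01,0,0,0,0.02,0.012,0,0,0,0.02,0.012,0,0,0,0.02,0.012,0,0,0,0.02,0.012,0,0,0,0.02,0.01,0,0,0,0.02,0,0,0,0],
)

```text
t: 10.35
tool_pos: [460.1, 262.5, 69.8]
orientation: [0.664, 0.748, 0.0, -0.0]
force: [-0.1, 0.8, 0.1]
width: 0.23
grip_force: 0.0
```

Call:
drive_tool(
  motion=[0.02,0.006,0,0,0,0.02,0.005,0,0,0,0.02,0.003,0,0,0,0.02,0,0,0,0],
)

```text
t: 10.85
tool_pos: [458.7, 275.6, 69.8]
orientation: [0.664, 0.748, 0.0, -0.0]
force: [0.2, 0.5, 0.1]
width: 0.229
grip_force: 0.0
```

```bash
cat >> h.py <<'E'
def wridge():
    im2,d2=grab_frame("wrist");P=world("wrist",d2,np.ones(d2.shape,bool))
    D=P[:,:2]-[469.,184.];y=D@[-np.sin(.119),np.cos(.119)];x=D@[np.cos(.119),np.sin(.119)]
    k=(abs(x)<38)&(abs(P[:,2]-111)<2.5)&(abs(y)<140);print("ridge y",k.sum(),np.percentile(y[k],[2,50,98]))
    k=(abs(x)<45)&(abs(P[:,2]-91)<2);print("plate y",k.sum(),np.percentile(y[k],[1,50,99]))
    return im2,P
E
python3 -c "
from h import *
pos();wridge()"
```

```text
t 10.85 tcp [458.7 275.6  69.8] rel box x,y to ridge0 0.6 92.2 toolx hdg 96.8 z [ 0.  0. -1.] F [0.2 0.5 0.1] w 0.229
ridge y 5233 [101.8927623  110.22639568 115.44967488]
plate y 30909 [ 78.09675707 142.54538987 210.61279927]
```

Call:
drive_tool(
  motion=[0.02,-0.012,0,0,0,0.02,-0.02,0,-0.02,0,0.02,-0.025,0,-0.03,0,0.02,-0.025,0,0,0,0.02,-0.03,0,0,0,0.02,-0.03,0,0,0,0.02,-0.02,0,0,0,0.0,0,0,0,0],
)

```text
t: 11.9
tool_pos: [478.0, 112.1, 119.7]
orientation: [0.666, 0.746, -0.0, 0.0]
force: [-0.7, 0.7, -0.1]
width: 0.18
grip_force: 0.0
```

Run:
```python
from h import *
pos();im,P=wridge()
cv2.imwrite("pics/w4.png",im[...,::-1])
ex=np.array([np.cos(.119),np.sin(.119)]);ey=np.array([-ex[1],ex[0]])
for n in("red_handle","black_handle","red_grip","black_grip","cover","ridge"):
    b=boxes_of("wrist",n);print(n,[(np.round(x["position"]),round(x["score"],2),"rel",((np.array(x["position"])[:2]-[469,184])@ex).round(1),((np.array(x["position"])[:2]-[469,184])@ey).round(1)) for x in b[:2]])
im,d=grab_frame("wrist")
for n in("red_handle","black_handle"):
    m=masks_of("wrist",n)
    if m:
        Q=world("wrist",d,m[0]["mask"]);D=Q[:,:2]-[469,184];x=D@ex;y=D@ey
        for lo in range(10,95,10):
            k=(Q[:,2]>=lo)&(Q[:,2]<lo+10)
            if k.sum()>5:print(n,lo,k.sum(),"x",np.percentile(x[k],[5,95]).round(1),"y",np.percentile(y[k],[5,95]).round(1))
```

```text
t 11.9 tcp [478.  112.1 119.7] rel box x,y to ridge0 0.4 -72.5 toolx hdg 96.5 z [ 0.    -0.001 -1.   ] F [-0.7  0.7 -0.1] w 0.18Traceback (most recent call last):
  File "<stdin>", line 2, in <module>
  File "h.py", line 29, in wridge
    k=(abs(x)<38)&(abs(P[:,2]-111)<2.5)&(abs(y)<140);print("ridge y",k.sum(),np.percentile(y[k],[2,50,98]))
                                                                             ~~~~~~~~~~~~~^^^^^^^^^^^^^^^^
    return _quantile_unchecked(
        a, q, axis, out, overwrite_input, method, keepdims, weights)
    return _ureduce(a,
                    func=_quantile_ureduce_func,
    ...<5 lines>...
                    overwrite_input=overwrite_input,
                    method=method)
    r = func(a, **kwargs)
    result = _quantile(arr,
                       quantiles=q,
    ...<2 lines>...
                       out=out,
                       weights=wgt)
    slices_having_nans = np.isnan(arr[-1, ...])
                                  ~~~^^^^^^^^^
IndexError: index -1 is out of bounds for axis 0 with size 0
```

```bash
cat > look.py <<'E'
from h import *
import sys
pos()
ex=np.array([np.cos(.119),np.sin(.119)]);ey=np.array([-ex[1],ex[0]])
im,d=grab_frame("wrist");cv2.imwrite(sys.argv[1],im[...,::-1])
for n in("red_handle","black_handle"):
    m=masks_of("wrist",n);print(n,[round(q["score"],2) for q in m])
    if m:
        Q=world("wrist",d,m[0]["mask"]);D=Q[:,:2]-[469,184];x=D@ex;y=D@ey
        for lo in range(10,95,10):
            k=(Q[:,2]>=lo)&(Q[:,2]<lo+10)
            if k.sum()>5:print(n,lo,k.sum(),"x",np.percentile(x[k],[5,95]).round(1),"y",np.percentile(y[k],[5,95]).round(1))
for c in("top","wrist"):
    im,d=grab_frame(c);P=world(c,d,np.ones(d.shape,bool));D=P[:,:2]-[469,184];x=D@ex;y=D@ey
    k=(abs(x)<38)&(abs(P[:,2]-111)<3)&(y>60)&(y<140)
    if k.any():print(c,"ridge y",k.sum(),np.percentile(y[k],[2,50,98]).round(1))
E
python3 look.py pics/w4.png
```

```text
t 11.95 tcp [477.8 113.6 119.8] rel box x,y to ridge0 0.4 -70.9 toolx hdg 96.6 z [ 0. -0. -1.] F [0.  0.1 0.8] w 0.144
red_handle [0.89]
red_handle 40 90 x [-33.  -21.3] y [11.9 19.5]
red_handle 50 133 x [-33.  -21.4] y [ 9.  16.4]
red_handle 60 159 x [-32.4 -21.5] y [ 4.8 12.5]
red_handle 70 480 x [-33.2 -22.3] y [-4.3  7.6]
black_handle [0.71]
black_handle 10 6 x [33.4 42.1] y [-5.6  3.7]
black_handle 20 11 x [26.7 43.5] y [-0.7 22.4]
black_handle 30 13 x [27.1 38.4] y [14.9 22. ]
black_handle 40 76 x [22.9 34.2] y [14.1 20.6]
black_handle 50 121 x [23.  34.5] y [10.9 17.8]
black_handle 60 129 x [22.9 34.5] y [ 6.9 14.3]
black_handle 70 490 x [23.7 34.8] y [-1.9 10. ]
black_handle 80 6 x [27.9 30.4] y [1.8 4.8]
top ridge y 253 [102.8 108.  114. ]
```

View pics/w4.png

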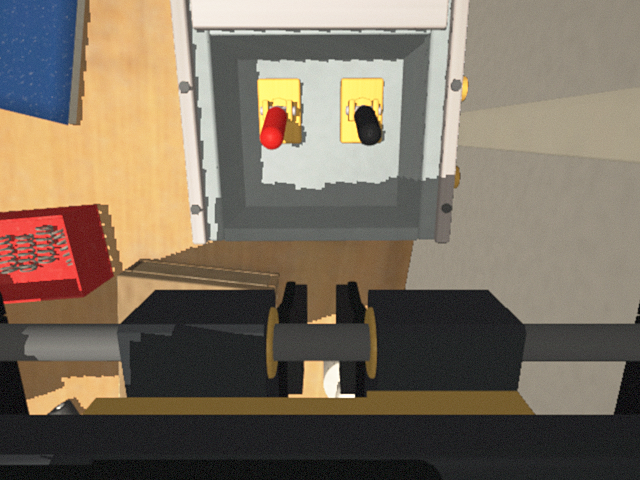

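The wrist picture shows the well fully clear. The red handle is at (272,128), on the box's -x side, and the black one at (368,125). Next I'll move over the gap on the -y side of the red handle and lower with the fingers closed.

Call:
drive_tool(
  motion=[0.0,0.015,-0.01,0,0,0.0,0.015,-0.01,0,0,0.0,0.01,-0.008,0,0,0.0,0,0,0.015,0,0.0,0,0,0.02,0,0.0,0,0,0.01,0,0.0,0,0,0,0],
)

```text
t: 13.08
tool_pos: [444.7, 150.4, 73.8]
orientation: [0.664, 0.747, -0.001, -0.001]
force: [-0.9, -0.1, -0.1]
width: 0.006
grip_force: 0.0
```

```bash
cat > t.py <<'E'
from h import *
im,P,k=tip()
pos();Q=P[k]
p=np.array(read_state()["tool_pos"]);ex=np.array([np.cos(.119),np.sin(.119)]);ey=np.array([-ex[1],ex[0]])
Q=Q[(Q[:,2]>p[2]+35)&(Q[:,2]<p[2]+75)];D=Q[:,:2]-[469,184];print("finger x",np.percentile(D@ex,[3,50,97]),"y",np.percentile(D@ey,[3,50,97]))
E
python3 t.py
```

```text
dark pts by z: [(43, 0), (49, 0), (55, 0), (61, 0), (67, 0), (73, 0), (79, 0), (85, 0), (91, 0), (97, 0), (103, 11), (109, 39), (115, 43), (121, 37), (127, 36), (133, 37), (139, 43), (145, 35), (151, 20), (157, 10), (163, 1), (169, 6), (175, 4), (181, 19), (187, 16), (193, 10), (199, 2), (205, 5)]
t 13.12 tcp [445.2 150.6  74.6] rel box x,y to ridge0 -27.6 -30.3 toolx hdg 96.7 z [-0.001  0.    -1.   ] F [-0.1 -0.2  0. ] w 0.007
finger x [-40.77522138 -36.02135387 -18.54289006] y [-42.69801718 -39.89456686 -21.22123514]
```

Call:
drive_tool(
  motion=[0.0,0,0,0.01,0,0.0,0,0,0.012,0,0.0,0,0,0.012,0,0.0,0,0,0.01,0,0.0,0,0,0.005,0,0.0,0,0,0,0],
)

```text
t: 13.88
tool_pos: [445.0, 150.8, 25.4]
orientation: [0.664, 0.747, -0.0, -0.0]
force: [0.2, -0.6, 0.0]
width: 0.008
grip_force: 0.0
```

Call:
drive_tool(
  motion=[0.0,0.008,0,0,0,0.0,0.006,0,0,0,0.0,0.006,0,0,0,0.0,0.006,0,0,0,0.0,0.006,0,0,0,0.0,0.004,0,0,0,0.0,0,0,0,0],
)

```text
t: 14.75
tool_pos: [441.0, 187.0, 25.7]
orientation: [0.664, 0.748, 0.0, -0.0]
force: [-0.7, -1.1, 0.4]
width: 0.008
grip_force: 0.0
```

```bash
python3 -c "
from h import *
pos()"
```

```text
t 14.75 tcp [441.  187.   25.7] rel box x,y to ridge0 -27.5 6.3 toolx hdg 96.8 z [ 0.  0. -1.] F [-0.7 -1.1  0.4] w 0.008
```

Pushing on to the stop in small steps, watching the force.

Call:
drive_tool(
  motion=[0.0,0.002,0,0,0,0.0,0.002,0,0,0,0.0,0,0,0,0],
)

```text
t: 15.12
tool_pos: [440.6, 190.5, 25.7]
orientation: [0.664, 0.747, 0.0, 0.0]
force: [-0.5, -1.2, 0.2]
width: 0.008
grip_force: 0.2
```

Call:
drive_tool(
  motion=[0.0,0.002,0,0,0,0.0,0,0,0,0],
)

```text
t: 15.38
tool_pos: [440.3, 192.6, 25.8]
orientation: [0.664, 0.747, 0.0, 0.0]
force: [0.2, -0.1, 0.6]
width: 0.007
grip_force: 0.3
```

Call:
drive_tool(
  motion=[0.0,0.002,0,0,0,0.0,0,0,0,0],
)

```text
t: 15.62
tool_pos: [440.1, 193.8, 25.6]
orientation: [0.665, 0.747, -0.0, 0.0]
force: [-0.1, -4.1, 0.0]
width: 0.008
grip_force: 1.9
```

Call:
drive_tool(
  motion=[0.0,0.002,0,0,0,0.0,0,0,0,0],
)

```text
t: 15.88
tool_pos: [440.0, 194.2, 25.4]
orientation: [0.665, 0.747, -0.001, 0.001]
force: [1.2, -9.4, 1.3]
width: 0.007
grip_force: 4.6
```

Call:
drive_tool(
  motion=[0.0,0.001,0,0,0,0.0,0,0,0,0,0.0,0,0,0,0],
)

```text
t: 16.25
tool_pos: [440.0, 194.4, 25.4]
orientation: [0.665, 0.747, -0.002, 0.001]
force: [0.8, -12.8, 2.2]
width: 0.008
grip_force: 5.9
```

The force now climbs with no further travel, so the handle is at its stop. I'll back off, rise, and check.

Call:
drive_tool(
  motion=[0.0,-0.008,0,0,0,0.0,-0.012,0,0,0,0.0,-0.01,0,0,0,0.0,0,0,-0.03,0,0.0,0,0,-0.03,0,0.0,0,0,-0.04,0,0.0,-0.03,0.015,0,0,0.0,-0.03,0.015,0,0],
)

```text
t: 17.25
tool_pos: [480.9, 110.7, 126.5]
orientation: [0.664, 0.748, 0.001, 0.001]
force: [0.8, 0.1, -0.1]
width: 0.002
grip_force: 0.0
```

```bash
python3 look.py pics/w5.png
```

```text
t 17.25 tcp [480.9 110.7 126.5] rel box x,y to ridge0 3.1 -74.2 toolx hdg 96.8 z [ 0.002 -0.    -1.   ] F [ 0.8  0.1 -0.1] w 0.002
red_handle [0.56]
red_handle 10 13 x [-43.4 -23.8] y [33.7 46.1]
red_handle 30 27 x [-29.1 -23.7] y [11.2 13.8]
red_handle 40 127 x [-32.1 -20.4] y [12.8 19.1]
red_handle 50 185 x [-32.  -20.4] y [15.8 23.2]
red_handle 60 209 x [-31.9 -20.4] y [20.2 27.8]
red_handle 70 498 x [-32.2 -21.2] y [25.  36.2]
black_handle [0.63]
black_handle 20 8 x [24.8 28. ] y [-0.2 19.5]
black_handle 30 6 x [24.  29.1] y [14.8 19.1]
black_handle 40 83 x [23.  34.2] y [11.4 17.7]
black_handle 50 109 x [23.1 34.4] y [ 7.7 14.7]
black_handle 60 120 x [23.1 34.6] y [ 3.9 11.2]
black_handle 70 461 x [24.  34.9] y [-4.9  7.1]
top ridge y 244 [102.8 108.2 114.2]
```

View pics/w5.png

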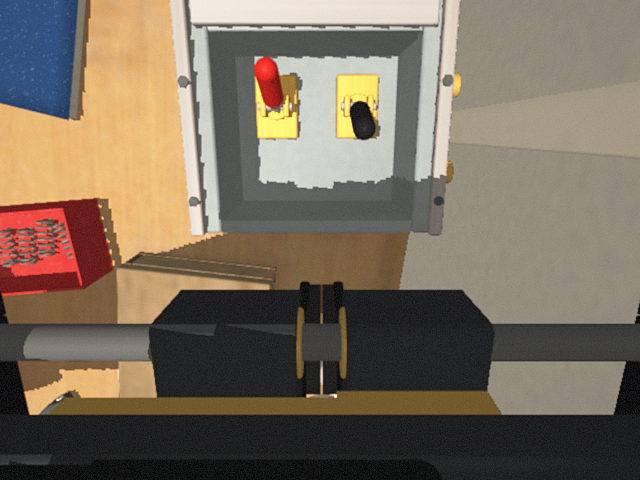

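The red handle (266,70) now leans towards the cover, and its slope in the depth data fits the 0.4 rad stop. The black one (362,123) is still open, and the cover has stayed 108 mm along from where it started. The arm is clear.

```bash
python3 -c "from station import *;print(job_done())"
```

```text
the job is handed in; nothing more can be done
None
```

Job handed in at about 17 s: the cover is pushed about 108 mm aside, the red valve is at its shut stop, the black valve is still open, and the arm is clear; the hand-in gave no verdict. The first push passed over the ridge because the fingertips sat about 31 mm higher than reported.

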